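# Unbolt and pull out the spice tray with a hooked rod

## Robot

A 6-joint arm with a two-finger parallel gripper is mounted at the origin on the work surface. World frame = base frame: x ahead of the robot, y to its left, z up, the work surface at z = 0. Lengths are in m, angles in rad, forces in N, time in s.
With the tool pointing down it reaches from about 0.35 to 0.975 m from the base axis. Payload 4.9 kg.
Tool frame: the origin (TCP) lies between the finger pads; the fingertips stand 25 mm ahead of it and the grasp point (between the pads) lies 6 mm ahead of it (manip.tcp_to_tips is the z of the fingertips in the tool frame, in m); z points along the fingers, y is the line along which they close (so a half turn about z gives the same grasp; the last joint's range is limited). The gripper opens to 85 mm and grips with 20 to 120 N. Pads are 22 mm wide; open, the fingers measure 114 mm over their backs; the gripper's body (76 mm by 85 mm) begins 54 mm behind the grasp point. The pads swing forward as they close: fully open they stand 13 mm farther back than shut.
Start: joints at [-1.268, 0.053, 1.613, -0, 1.476, -0.119], TCP at [0.256, -0.57, 0.256] pointing down, gripper open.
Joint ranges: [-3.01, 3.01], [-1.01, 2.22], [0.06, 2.58], [-1.02, 4.17], [0.09, 2.62], [-3.14, 3.14]. Speed limits (rad/s): [2.57, 2.57, 3.14, 3.14, 3.14, 3.14].

## Interface

Orientations are given as a unit quaternion [w, x, y, z].
In Python, from plant import manip gives the robot as it stands. The module is installed in compiled form; this text tells all that it offers.
- The arm moves only by the tool arm_command, never from a script. Its argument "moves" is a list of rows, each a list of 3 entries, a list of its own where there are three numbers: the opening, from -1 (shut) to 1 (fully open), then the shift along the tool's x, y, z in units of 0.15 m (1.0 is 0.15 m), then the turn about the tool's z in units of 2 pi rad (1.0 is 2 pi rad). A call has 1 to 20 rows; each row is the pose to reach, as a shift and turn from the pose commanded when the call began, along the tool's axes at that moment, turning the shorter way round; what a row does not reach only later rows make up. A row lasts 1/12 s, in which the tool goes at most 41.7 mm and 7.16 degrees, less where a joint would pass 70% of its speed; a pose out of reach is approached as far as the arm can. A call with a number of a shift or a turn outside -1 to 1 is refused whole. A call with a gripper value outside its range is refused whole. The fingers move at their own pace and stop on an object; the grip force is fixed at half the most. Time passes only in rows, so rows that repeat a pose let the fingers close. It gives the time, the measured TCP pose, the force, the opening and the grip force at its end, in the units of the state.
- manip.state(): the state, without advancing time (a new reading comes with each control period).
- manip.grab_frame(name): name is "scene" or "side" or "wrist"; returns a dict with "frame" (400x640x3 uint8, red, green, blue), "fx", "fy", "cx", "cy" (pixels), "R" (3x3) and "t" (3): a world point X has camera coordinates R X + t. Camera axes: x right, y down, z forward; pixel columns grow to the right and rows downward; lengths in m; the calibration is good to about 2 mm. A picture is of the moment at which its call begins. There is no depth.
- manip.job_done(): hands the job in; it is judged then, once.
Trained networks look in a picture, given as the dict that the camera call returned (one of the last four; its "shot" number tells which), for a name from the list of things; names that differ only in an ending like _2 or _b are one class to them, and where a whole thing is asked for, a point or a joint stands for the part that bears it (a point fixed in the world has none). Each returns a list of dicts, best first, with "confidence" (0 to 1); they miss things now and then, are a little off and sometimes report something else, mostly with a low value. They report only what shows in the picture. A call takes as long as a camera call. They do not tell look-alikes from the thing itself.
- manip.search_frame(picture, target): "extent" ([left, top, right, bottom] in pixels, round what is visible of it).
The state is a dict: "time": time; "joint_pos": joint angles; "joint_vel": joint speeds; "joint_efforts": joint torques, N m; "tool_pos": TCP position; "tool_rot": TCP orientation; "contact_force": force on the tool from outside, world axes, zero at the start; "ft_torque": the same for the moment, N m; "gripper_width": opening from 0.0 (shut) to 1.0 (fully open); "grasp_force": force on a finger pad.
Only numpy, scipy, OpenCV 4.12 (cv2) and the standard library are available. Lean on these libraries where they do the work, as an engineer would, in place of code of your own. Each camera call takes 0.05 s, during which the arm holds its last target. There are 200 camera calls.

## Task

Take the hooked rod from its stand, reach under the wire shelf with it to draw the bolt fully back, then hook the spice tray's bar handle and pull the tray out as far as it goes, keeping its two jars standing. Finally lay the rod back in its stand just as it lay, hook end down. Keep your hand and arm off the shelf unit throughout, and leave the other kitchen things where they are.

Things in the scene. Friction and masses are not known exactly. Their poses are not given: they have to be found in the camera images.
- rack: Fixed shelf unit: wooden base 260 x 440 x 8 mm (x -120 to 140), above it a see-through steel wire shelf at height 172 mm from x=-100 to 130, y=-210 to 210 mm, on four 10 mm legs at those corners; front (-x) open. Origin on the counter at its centre; +x to its back, +y to the bolt's side. The tray and the bolt sit under the shelf, too deep in for a gripper.
- tray (a joint): How far the tray is pulled out towards rack -x, m: 0 in, 0.15 fully out at a stop. Open wooden tray 130 (x) x 180 (y) x 42 mm, rim 53 mm above the counter, front face at rack x=-20 mm when in, centre at rack y=-30 mm. Friction 1.5 N plus light damping. Blocked while the bolt stands before its left (+y) front corner (bolt under 0.031).
- tray_bar (a point): Middle of the tray's bar handle (moves with it): steel bar 100 mm long along rack y, 11 mm thick, axis 32 mm above the counter, 35 mm in front of the tray's front face; posts 42 mm to either side. Gap between bar and face 29 mm, free down to 8 mm above the counter.
- bolt (a joint): How far the bolt is drawn back towards rack +y, m: 0 fully locked, 0.06 fully drawn at a stop. Starts between 0 and 0.012. Needs about 1.2 N plus light damping, stays where it is left.
- bolt_knob (a point): Top centre of the bolt's upright knob (moves with it): steel peg 14 mm in diameter, top 78 mm above the counter, on a 12 mm steel bolt lying along rack y at height 33 mm, 11 mm before the tray's front face. Two fixed bolt guides (rack y=81 and 187 mm) reach 46 mm high: above that only the knob stands out.
- hook: Loose hooked rod, 0.15 kg: wooden handle 20 x 20 mm square, from x=-110 to 55 mm, then a 9 mm steel rod straight on to x=150 mm where it is bent square down (-z). Origin: on the handle's axis, a good place to grip, near the centre of mass. +x towards the hook, +z up.
- hook_tip (a point): Lower end of the down-bent hook, at hook x=150, y=0, z=-50 mm; the bent end is 9 mm thick.
- stand: Fixed wooden rod stand: base 150 x 80 x 12 mm, two uprights (12 mm thick, at x=-50 and 50 mm) with notches 34 mm wide, floors 55 mm and prong tops 79 mm above the counter. Origin on the counter under its centre. The rod lies in the notches along stand x, hook towards +x, its origin over the stand's at height 65 mm. It is on the left or on the right.
- jar_a: Amber spice jar 52 mm in diameter, 85 mm high, standing loose in the tray. Origin: centre of underside, z up.
- jar_b: Second such jar in the tray.
- cup: Loose white cup 72 mm wide, 75 mm high, standing on the shelf unit's base behind the bolt. Leave it.
- bowl: Loose blue bowl 124 mm wide, 55 mm high, on the counter where the stand is not. Leave it.
- oil: Loose green oil bottle 64 mm wide, 230 mm high. Leave it.
- coffee: Loose pale can 84 mm wide, 130 mm high. Leave it.
- mug: Loose orange mug 80 mm wide, 90 mm high. Leave it.
Mind the look-alikes: they are no part of the job. Leave any green look-alike of the jar_b alone.

How it is judged:
On the way, in this order (a step that is already met when the one before it is completed fails the run):
1. the hooked rod is held clear of its stand (z of hook in the frame of stand above 0.09 m and contact force between the fingers and hook above 1 N), for 0.2 s.
2. the bolt is drawn fully back (within 10 mm of its stop), the tray still in, the rod in hand (value of joint bolt above 0.05 m and value of joint tray below 0.02 m and contact force between the fingers and hook above 1 N), for 0.2 s.
3. the tray is pulled out (within 15 mm of its stop), the rod in hand (value of joint tray above 0.135 m and contact force between the fingers and hook above 1 N), for 0.2 s.
At the end, for the whole second after the job is handed in: Bolt within 10 mm of its drawn stop, tray within 15 mm of its outer stop, both jars upright (0.15 rad), and the rod at rest in its stand: origin within 35 mm along, 12 mm across of the stand's centre, 58 to 72 mm high, in line within 0.15 rad, hook tip below 35 mm (x of hook in the frame of stand between -0.035 and 0.035 m and y of hook in the frame of stand between -0.012 and 0.012 m and z of hook in the frame of stand between 0.058 and 0.072 m and angle between the x axis of hook and the x axis of stand, either way round below 0.15 rad and height (world z) of hook_tip below 0.035 m and value of joint bolt above 0.05 m and value of joint tray above 0.135 m and linear speed of hook below 0.02 m/s and angle between each of jar_a, jar_b's own z axis and vertical below 0.15 rad); the robot touches nothing.
It fails at once if the hand or arm pushes on the shelf unit, its bolt or its tray (over 2 N) (contact force between any of the fingers, the arm and rack above 2 N).
It fails at once if a jar tips over (over 0.5 rad) (angle between any of jar_a, jar_b's own z axis and vertical above 0.5 rad).
It fails at once if a bystander is moved more than 30 mm (distance of any of cup, bowl, oil, coffee, mug from where it was at the start of the episode above 0.03 m).
It also fails if it takes over 59 s, if anything falls off the work surface, if the arm or the gripper's body presses on something with over 40 N, if the wrist force passes 120 N, or if a joint passes its speed limit or range.

## Working session

There is one attempt and no reset: what is moved stays moved. The work goes in short steps, Python scripts to look and compute and a tool call to move; the robot and the scene stay as the last step left them, time stands still between calls to the robot, and variables do not carry over. Pictures are saved under pics/ and viewed, at most 11 in all, crops included, and the job is handed in when it is done.

Besides the shell and the picture viewer there is one more tool, called after "Call:" as name(argument=value, ...) on one line, values as JSON. arm_command: Moves the arm, as the interface text tells. Shifts and turns lie within -1 to 1; 1 stands for 0.15 m of shift or 2 pi rad of turn. Its arguments: {"type":"object","properties":{"moves":{"type":"array"}},"required":["moves"]}

```bash
mkdir -p pics; cat > h.py <<'E'
from plant import manip
import numpy as np, cv2
from scipy.spatial.transform import Rotation as Ro
def save(p,name): cv2.imwrite('pics/'+name,p['frame'][:,:,::-1])
def ray(p,u,v):
    R=np.array(p['R']);t=np.array(p['t']);c=-R.T@t
    d=R.T@np.array([(u-p['cx'])/p['fx'],(v-p['cy'])/p['fy'],1]);return c,d
def onz(p,u,v,z):
    c,d=ray(p,u,v);return c+d*(z-c[2])/d[2]
def proj(p,X):
    q=np.array(p['R'])@np.array(X)+np.array(p['t']);return np.array([p['fx']*q[0]/q[2]+p['cx'],p['fy']*q[1]/q[2]+p['cy']])
def tri(pts):
    A=np.zeros((3,3));b=np.zeros(3)
    for p,u,v in pts:
        c,d=ray(p,u,v);d=d/np.linalg.norm(d);M=np.eye(3)-np.outer(d,d);A+=M;b+=M@c
    return np.linalg.solve(A,b)
E
python3 - <<'E'
from h import *
for n in ['scene','side']:
    p=manip.grab_frame(n);save(p,n+'1.png');print(n,p['fx'],np.round(-np.array(p['R']).T@p['t'],3))
    for k in ['rack','tray','tray_bar','bolt_knob','hook','hook_tip','stand','jar_a','cup','bowl','oil','coffee','mug']:
        print(k,[(np.round(d['extent']).astype(int).tolist(),round(d['confidence'],2)) for d in manip.search_frame(p,k)[:3]])
s=manip.state();print(s['tool_pos'],s['tool_rot'],s['time'])
E
```

```text
scene 389.86852731184683 [ 1.318 -0.379  0.916]
rack [([264, 165, 456, 312], 0.6), ([144, 201, 179, 271], 0.2)]
tray [([312, 229, 393, 288], 0.78)]
tray_bar [([313, 226, 390, 288], 0.76)]
bolt_knob [([371, 217, 396, 230], 0.58)]
hook [([359, 125, 403, 176], 0.79), ([422, 158, 463, 198], 0.34)]
hook_tip [([374, 215, 394, 231], 0.69), ([360, 127, 403, 177], 0.58), ([319, 233, 338, 266], 0.17)]
stand [([357, 128, 396, 172], 0.75), ([194, 177, 236, 209], 0.59)]
jar_a [([351, 224, 372, 256], 0.75), ([320, 236, 336, 265], 0.72), ([246, 274, 271, 304], 0.65)]
cup [([391, 218, 420, 251], 0.57)]
bowl [([194, 178, 237, 209], 0.69)]
oil [([145, 202, 179, 270], 0.96)]
coffee [([174, 242, 217, 298], 0.62)]
mug [([426, 157, 460, 196], 0.77), ([194, 178, 236, 208], 0.55), ([147, 203, 181, 271], 0.54)]
side 458.3154578836743 [0.357 0.774 0.879]
rack [([145, 109, 327, 305], 0.78)]
tray [([203, 172, 288, 233], 0.77), ([251, 167, 270, 197], 0.28)]
tray_bar [([201, 170, 286, 232], 0.62)]
bolt_knob [([386, 143, 426, 173], 0.55), ([226, 228, 247, 267], 0.52)]
hook [([304, 92, 335, 141], 0.69), ([287, 318, 420, 356], 0.56)]
hook_tip [([290, 317, 421, 357], 0.79)]
stand [([320, 312, 395, 379], 0.81), ([232, 188, 255, 222], 0.19)]
jar_a [([249, 166, 269, 200], 0.89), ([268, 128, 286, 155], 0.7), ([233, 191, 253, 218], 0.56)]
cup [([192, 224, 223, 267], 0.97)]
bowl [([388, 146, 428, 173], 0.8), ([233, 188, 253, 221], 0.35), ([192, 225, 223, 267], 0.24)]
oil [([346, 64, 371, 132], 0.96), ([228, 232, 246, 268], 0.64), ([288, 319, 422, 354], 0.26)]
coffee [([304, 92, 336, 139], 0.68)]
mug [([205, 330, 259, 392], 0.74)]
[ 0.25583914 -0.57019444  0.25628386] [-4.04073006e-05  9.77847156e-01  2.09320177e-01 -2.13275541e-05] 1.4
```

```bash
python3 - <<'E'
import cv2,numpy as np
a=cv2.imread('pics/scene1.png')[110:330,130:480];b=cv2.imread('pics/side1.png')[50:400,130:450]
cv2.imwrite('pics/a.png',cv2.resize(a,None,fx=2.28,fy=2.28,interpolation=2));cv2.imwrite('pics/b.png',cv2.resize(b,None,fx=1.7,fy=1.7,interpolation=2))
E
```

```text
(no output)
```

View pics/a.png

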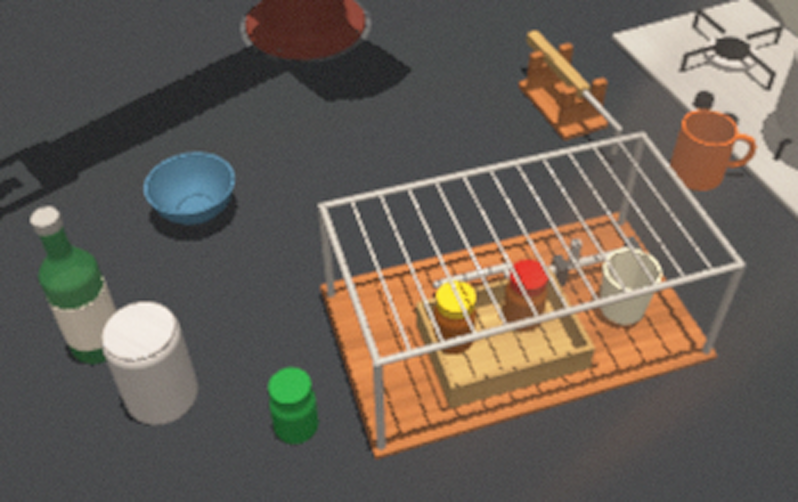

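View pics/b.png

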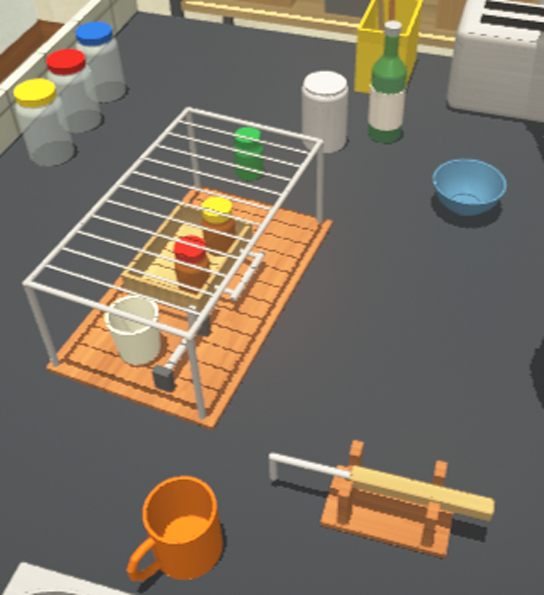

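The scene view shows the rack with its front facing the robot, the stand with the rod on the robot's left (scene pixels ~380,150), and a green decoy jar. The side view shows the hook pointing away from the robot, with the bar handle and knob visible through the wires.

```bash
cat > fit.py <<'E'
from h import *
from scipy.optimize import least_squares
A=manip.grab_frame('scene');B=manip.grab_frame('side')
ca=lambda u,v:(A,u/2.28+130,v/2.28+110)
cb=lambda u,v:(B,u/1.7+130,v/1.7+50)
def fit(pts,x0):
    def X(q,m): c,s=np.cos(q[2]),np.sin(q[2]);return [q[0]+c*m[0]-s*m[1],q[1]+s*m[0]+c*m[1],m[2]]
    f=lambda q:np.concatenate([proj(o[0],X(q,m))-o[1:] for m,o in pts])
    r=least_squares(f,x0,loss='soft_l1');return r.x,f(r.x).reshape(-1,2).round(1)
z=.172
rack=[((-.1,-.21,z),ca(322,206)),((-.1,.21,z),ca(642,136)),((.13,.21,z),ca(743,265)),((.13,-.21,z),ca(377,360)),
((.14,-.22,.008),ca(377,453)),((.14,.22,.008),ca(715,353)),((-.12,-.22,.008),ca(325,290)),
((-.1,-.21,z),cb(322,142)),((-.1,.21,z),cb(193,338)),((.13,.21,z),cb(28,283)),((.13,-.21,z),cb(187,110)),
((-.12,.22,.008),cb(212,423)),((.14,.22,.008),cb(50,367)),((-.12,-.22,.008),cb(330,222))]
q,r=fit(rack,[.6,0,0]);print('rack',q,r.tolist())
st=[((.075,.04,.006),cb(322,521)),((-.075,.04,.006),cb(447,552)),((-.075,-.04,.012),cb(452,515)),
((.075,.04,.012),ca(606,124)),((.075,-.04,.012),ca(568,135)),((-.075,-.04,.012),ca(522,85))]
s,r=fit(st,[.3,.4,0]);print('stand',s,r.tolist())
hk=[((-.11,0,.065),ca(533,36)),((.15,0,.065),ca(620,130)),((-.11,0,.065),cb(492,508)),((.15,0,.065),cb(271,457)),((.15,0,.015),cb(274,478)),((.055,0,.065),cb(352,473)),((.055,0,.065),ca(586,90))]
k,r=fit(hk,[.3,.4,0]);print('hook',k,r.tolist())
# knob
print('knob scene',onz(*ca(575,242),.078),'side red jar etc')
c,sn=np.cos(q[2]),np.sin(q[2]);W=np.array([[c,-sn],[sn,c]])
rk=lambda P:(W.T@(np.array(P)[:2]-q[:2]))
print('knob rack',rk(onz(*ca(575,242),.078)))
for n,e in [('mugA',(A,443,190)),('oil',(A,162,262)),]: print(n,onz(*e,0)[:2])
E
python3 fit.py
```

```text
rack [ 0.73185299  0.02186584 -0.10586883] [[-0.0, -0.6], [-0.1, -1.5], [-0.9, -1.2], [0.4, 0.5], [-0.6, 0.7], [0.9, -0.1], [-2.3, -2.9], [-1.0, -0.4], [-1.8, -1.1], [-0.4, 0.1], [0.5, -0.3], [0.6, 2.3], [-2.2, 0.3], [1.4, -0.9]]
stand [0.39267905 0.30020813 0.0200213 ] [[-1.5, 0.6], [-1.2, 0.5], [1.4, -15.1], [0.9, -1.3], [-1.4, 0.1], [-2.4, -1.8]]
hook [0.38623277 0.30382082 0.0175562 ] [[-1.4, -0.7], [-0.4, -1.1], [0.1, 0.2], [0.3, -0.5], [-0.7, 0.1], [-1.4, 1.0], [-0.9, 0.4]]
knob scene [0.71396726 0.11990751 0.078     ] side red jar etc
knob rack [-0.02814576  0.09560274]
mugA [0.63954594 0.41865969]
oil [ 0.55301553 -0.49500265]
```

Call:
arm_command(moves=[[1,[0.93,-0.607,0],0.0644],[1,[0.93,-0.607,0],0.0644],[1,[0.93,-0.607,0],0.0644],[1,[0.93,-0.607,0],0.0644],[1,[0.93,-0.607,0],0.0644],[1,[0.93,-0.607,0],0.0644]])

```text
time: 2.0
tool_pos: [0.347, -0.4285, 0.2566]
tool_rot: [0.0, 1.0, 0.01, 0.0]
contact_force: [0.6, 0.1, -0.0]
gripper_width: 0.999
grasp_force: 0.0
```

Call:
arm_command(moves=[[1,[0.55,-0.957,0],0],[1,[0.55,-0.957,0],0],[1,[0.55,-0.957,0],0],[1,[0.55,-0.957,0],0],[1,[0.55,-0.957,0],0]])

```text
time: 2.42
tool_pos: [0.428, -0.2813, 0.2565]
tool_rot: [-0.001, 1.0, 0.011, 0.001]
contact_force: [-0.2, -0.5, -0.1]
gripper_width: 0.999
grasp_force: 0.0
```

Call:
arm_command(moves=[[1,[0.083,-0.967,0],0],[1,[0.083,-0.967,0],0],[1,[0.083,-0.967,0],0],[1,[0.083,-0.967,0],0],[1,[0.083,-0.967,0],0]])

```text
time: 2.83
tool_pos: [0.436, -0.138, 0.2566]
tool_rot: [-0.0, 1.0, 0.01, 0.0]
contact_force: [-0.2, 0.1, -0.7]
gripper_width: 0.998
grasp_force: 0.0
```

Call:
arm_command(moves=[[1,[0.017,-0.967,0],0],[1,[0.017,-0.967,0],0],[1,[0.017,-0.967,0],0],[1,[0.017,-0.967,0],0],[1,[0.017,-0.967,0],0]])

```text
time: 3.25
tool_pos: [0.4362, 0.0066, 0.2566]
tool_rot: [-0.0, 1.0, 0.01, 0.0]
contact_force: [0.9, 0.3, -0.8]
gripper_width: 0.997
grasp_force: 0.0
```

Call:
arm_command(moves=[[1,[-0.05,-0.967,0],0],[1,[-0.05,-0.967,0],0],[1,[-0.05,-0.967,0],0],[1,[-0.05,-0.967,0],0],[1,[-0.05,-0.967,0],0]])

```text
time: 3.67
tool_pos: [0.4266, 0.1513, 0.2565]
tool_rot: [-0.0, 1.0, 0.01, 0.0]
contact_force: [0.3, -0.5, 0.0]
gripper_width: 1.0
grasp_force: 0.0
```

Call:
arm_command(moves=[[1,[-0.18,-0.937,0],0],[1,[-0.18,-0.937,0],0],[1,[-0.18,-0.937,0],0],[1,[-0.18,-0.937,0],0],[1,[-0.18,-0.937,0],0],[1,[-0.18,-0.937,0],0],[1,[-0.18,-0.937,0],0]])

```text
time: 4.25
tool_pos: [0.3978, 0.2885, 0.2562]
tool_rot: [0.001, 1.0, 0.007, 0.0]
contact_force: [0.0, -0.1, 0.3]
gripper_width: 1.001
grasp_force: 0.0
```

```bash
python3 - <<'E'
from h import *
p=manip.grab_frame('wrist');save(p,'w1.png');np.savez('w1.npz',**{k:p[k] for k in['fx','fy','cx','cy','R','t']})
for k in ['hook','hook_tip','stand']: print(k,[(np.round(d['extent']).astype(int).tolist(),round(d['confidence'],2)) for d in manip.search_frame(p,k)[:3]])
s=manip.state();print(s['time'],s['tool_pos'],Ro.from_quat(np.roll(s['tool_rot'],-1)).as_matrix().round(3).tolist(),s['joint_pos'])
for m in [(-.11,.065),(0,.065),(.055,.065),(.15,.065)]: print(proj(p,[.3862+m[0],.3038+.0175*m[0],.065]))
E
```

```text
hook [([292, 12, 321, 299], 0.91)]
hook_tip [([292, 14, 316, 296], 0.85)]
stand [([263, 102, 350, 248], 0.65), ([293, 13, 316, 298], 0.28)]
4.45 [0.39722616 0.28890062 0.25636386] [[1.0, 0.015, 0.0], [0.015, -1.0, -0.0], [0.0, 0.0, -1.0]] [ 4.77335167e-01 -2.76483710e-01  1.91598102e+00 -3.27739282e-04
  1.50188034e+00  2.03331591e+00]
[307.59787214 292.02773543]
[305.80287552 191.93105951]
[304.75834546 133.68360341]
[302.65747376  16.53002696]
```

View pics/w1.png

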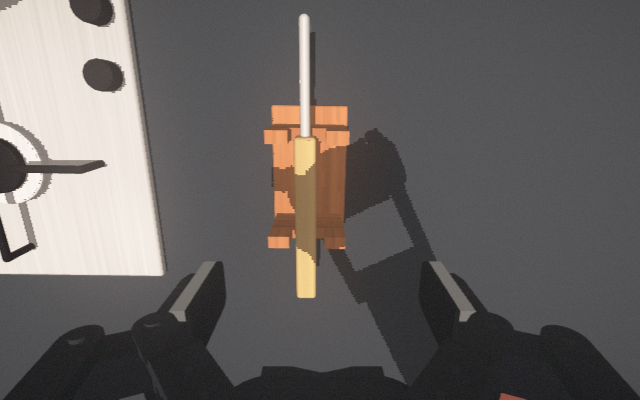

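The wrist view shows the rod lying centred in the stand, from (304,14) to (306,297), with its handle joint at (304,137). It lies about 2.5 mm nearer the robot than my fit.

Call:
arm_command(moves=[[1,[-0.089,-0.1,0.0],0],[1,[-0.089,-0.1,0.2],0],[1,[-0.089,-0.1,0.4],0],[1,[-0.089,-0.1,0.6],0],[1,[-0.089,-0.1,0.7],0],[1,[-0.089,-0.1,0.7],0]])

```text
time: 4.95
tool_pos: [0.3806, 0.3028, 0.1466]
tool_rot: [0.002, 1.0, 0.008, -0.004]
contact_force: [-0.8, -0.4, -0.2]
gripper_width: 0.999
grasp_force: 0.0
```

Call:
arm_command(moves=[[1,[0,0,0.15],0],[1,[0,0,0.3],0],[1,[0,0,0.45],0],[1,[0,0,0.537],0],[1,[0,0,0.537],0],[-1,[0,0,0.537],0],[-1,[0,0,0.537],0],[-1,[0,0,0.537],0],[-1,[0,0,0.537],0],[-1,[0,0,0.537],0],[-1,[0,0,0.537],0],[-1,[0,0,0.537],0],[-1,[0,0,0.537],0],[-1,[0,0,0.537],0],[-1,[0,0,0.537],0]])

```text
time: 6.2
tool_pos: [0.3837, 0.3054, 0.0719]
tool_rot: [-0.0, 1.0, 0.009, 0.001]
contact_force: [-1.0, -1.2, 6.1]
gripper_width: 0.222
grasp_force: 59.5
```

Call:
arm_command(moves=[[-1,[0,0,-0.1],0],[-1,[0,0,-0.2],0],[-1,[0,0,-0.3],0],[-1,[0,0,-0.4],0],[-1,[0,0,-0.5],0],[-1,[0,0,-0.6],0],[-1,[0,0,-0.6],0],[-1,[0,0,-0.6],0],[-1,[0,0,-0.6],0]])

```text
time: 6.95
tool_pos: [0.3822, 0.3046, 0.1593]
tool_rot: [0.001, 1.0, 0.009, -0.001]
contact_force: [-0.3, -0.1, -1.3]
gripper_width: 0.22
grasp_force: 58.7
```

```bash
python3 - <<'E'
from h import *
p=manip.grab_frame('side');q=manip.grab_frame('scene');s=manip.state()
print(s['time'],s['tool_pos'],s['tool_rot'],s['gripper_width'])
T=s['tool_pos']
for m in [(-.11,0),(.15,0),(.15,-.05)]:
    X=[T[0]+m[0],T[1]+.016*m[0],T[2]-.006+m[1]];print(proj(p,X).round(1),proj(q,X).round(1))
a=cv2.resize(p['frame'][250:390,250:450,::-1],None,fx=3,fy=3,interpolation=2)
cv2.imwrite('pics/c.png',a)
# rack knob/bar crop in both
b=cv2.resize(q['frame'][190:300,300:440,::-1],None,fx=4,fy=4,interpolation=2);cv2.imwrite('pics/d.png',b)
c=cv2.resize(p['frame'][150:290,180:310,::-1],None,fx=4,fy=4,interpolation=2);cv2.imwrite('pics/e.png',c)
E
```

```text
7.05 [0.38199448 0.30446508 0.15894172] [ 7.19893158e-04  9.99962096e-01  8.57182158e-03 -1.34622822e-03] 0.22416558947665807
[430.  325.7] [364.3 104.1]
[290.2 293.9] [405.6 144.2]
[291.  308.6] [402.9 156.4]
```

View pics/c.png

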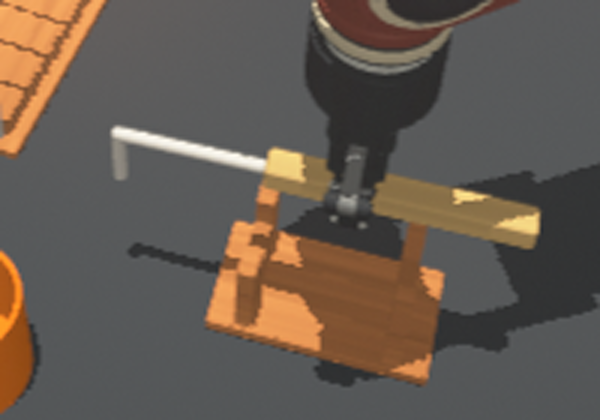

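View pics/e.png

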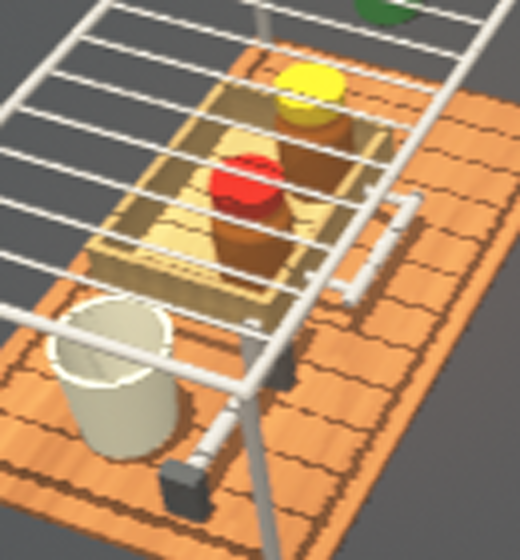

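View pics/d.png

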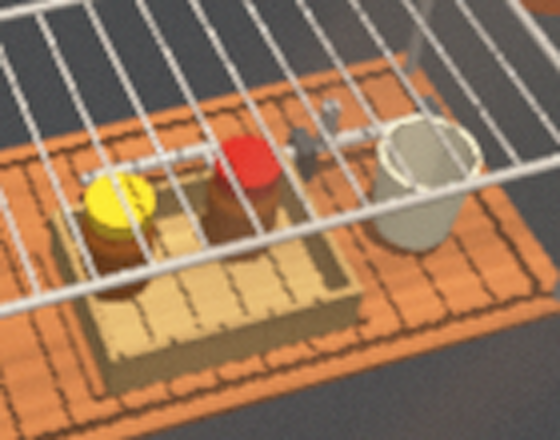

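The rod is held level with the hook down, with the tip at side pixel (290,309), as predicted. The knob shows at (382,216) in the scene view and about (242,230) in the side view. The bar's ends are at (284,200) and (268,224) in the side view.

```bash
cat > m.py <<'E'
from h import *
A=manip.grab_frame('scene');B=manip.grab_frame('side')
q=[.73185,.02187,-.10587];c,s=np.cos(q[2]),np.sin(q[2]);W=np.array([[c,-s],[s,c]])
rk=lambda P:(W.T@(np.array(P)[:2]-q[:2])).round(4)
wd=lambda x,y:(W@np.array([x,y])+q[:2]).round(4)
if __name__=='__main__':
    K=tri([(A,382.25,215.75),(B,242.5,230.5)]);print('knob tri',K,rk(K),rk(onz(A,382.25,215.75,.078)),rk(onz(B,242.5,230.5,.078)))
    print('bar ends',rk(onz(B,284.25,200,.032)),rk(onz(B,268,223.75,.032)),'exp -.055 -.08 / .02')
    print('rim',rk(onz(B,278,183,.053)),rk(onz(B,247,225,.053)),'exp -.02 -.12/.06')
    for n,z,e in [('jarR',.096,(248,168)),('jarY',.096,(312,78))]: print(n,rk(onz(B,180+e[0]/4,150+e[1]/4,z)))
    for x,y in [(-.031,.1),(-.181,.1),(-.035,-.03),(-.1,.1),(-.12,.22)]: print(x,y,wd(x,y))
    st=manip.state();print(st['time'],st['tool_pos'])
E
python3 m.py
```

```text
knob tri [0.71250501 0.12094014 0.07779706] [-0.0297  0.0965] [-0.0295  0.0964] [-0.0299  0.0966]
bar ends [-0.0563 -0.0769] [-0.0542  0.017 ] exp -.055 -.08 / .02
rim [-0.0232 -0.1112] [-0.0182  0.0572] exp -.02 -.12/.06
jarR [ 0.0235 -0.0041]
jarY [ 0.0259 -0.0969]
-0.031 0.1 [0.7116 0.1246]
-0.181 0.1 [0.5624 0.1404]
-0.035 -0.03 [ 0.6939 -0.0043]
-0.1 0.1 [0.643  0.1319]
-0.12 0.22 [0.6358 0.2533]
7.15 [0.38224357 0.30457469 0.1593513 ]
```

Call:
arm_command(moves=[[-1,[0.03,0.13,0],0.005],[-1,[0.06,0.27,0],0.01],[-1,[0.09,0.4,0],0.015],[-1,[0.12,0.54,0],0.0196],[-1,[0.15,0.67,0],0.0196],[-1,[0.187,0.803,0],0.0196],[-1,[0.187,0.803,0],0.0196],[-1,[0.187,0.803,0],0.0196]])

```text
time: 7.82
tool_pos: [0.413, 0.1844, 0.1602]
tool_rot: [-0.0, 0.999, -0.054, -0.0]
contact_force: [0.4, 0.3, -1.0]
gripper_width: 0.224
grasp_force: 59.1
```

```bash
cat > g.py <<'E'
import sys
from plant import manip
import numpy as np
from scipy.spatial.transform import Rotation as Ro
# target: hook tip rack x, y and rod axis height -> shift units
q=[.73185,.02187];a=-.10587
W=np.array([[np.cos(a),-np.sin(a)],[np.sin(a),np.cos(a)]])
s=manip.state();R=Ro.from_quat(np.roll(s['tool_rot'],-1)).as_matrix();T=np.array(s['tool_pos'])
tip=T[:2]+.15*R[:2,0];print('t',round(s['time'],2),'tip rack',(W.T@(tip-q)).round(4),'rod z',round(T[2]-.006,4),'yaw',round(np.arctan2(R[1,0],R[0,0]),4),'F',np.round(s['contact_force'],1))
for k in range(1,len(sys.argv),3):
    x,y,z=map(float,sys.argv[k:k+3])
    H=np.array([*(W@np.array([x-.15,y])+q),z+.006])
    print((x,y,z),(R.T@(H-T)/.15).round(3))
E
python3 g.py -.16 .065 .107
```

```text
t 7.82 tip rack [-0.1843  0.1276] rod z 0.1542 yaw -0.1081 F [ 0.4  0.3 -1. ]
(-0.16, 0.065, 0.107) [0.163 0.419 0.315]
```

Call:
arm_command(moves=[[-1,[0.04,0.1,0.08],0],[-1,[0.08,0.2,0.16],0],[-1,[0.12,0.31,0.24],0],[-1,[0.163,0.419,0.315],0],[-1,[0.163,0.419,0.315],0],[-1,[0.163,0.419,0.315],0]])

```text
time: 8.32
tool_pos: [0.43, 0.1203, 0.1126]
tool_rot: [-0.0, 0.999, -0.053, -0.001]
contact_force: [-1.1, 0.2, -1.7]
gripper_width: 0.221
grasp_force: 59.2
```

```bash
python3 g.py -.03 .065 .107
```

```text
t 8.32 tip rack [-0.1606  0.0658] rod z 0.1066 yaw -0.1068 F [-1.1  0.2 -1.7]
(-0.03, 0.065, 0.107) [ 0.87   0.006 -0.004]
```

Call:
arm_command(moves=[[-1,[0.15,0,0],0],[-1,[0.3,0,0],0],[-1,[0.45,0,0],0],[-1,[0.6,0,0],0],[-1,[0.72,0,0],0],[-1,[0.8,0,0],0],[-1,[0.87,0,0],0],[-1,[0.87,0,0],0],[-1,[0.87,0,0],0]])

```text
time: 9.07
tool_pos: [0.5605, 0.107, 0.1138]
tool_rot: [-0.0, 0.999, -0.053, -0.0]
contact_force: [-0.6, -0.2, -1.5]
gripper_width: 0.224
grasp_force: 59.2
```

```bash
python3 g.py -.03 .09 .105 -.03 .15 .105
```

```text
t 9.07 tip rack [-0.0294  0.0667] rod z 0.1078 yaw -0.1051 F [-0.6 -0.2 -1.5]
(-0.03, 0.09, 0.105) [-0.004 -0.156  0.019]
(-0.03, 0.15, 0.105) [-0.004 -0.556  0.019]
```

Call:
arm_command(moves=[[-1,[0,0,0.018],0],[-1,[0,-0.06,0.018],0],[-1,[0,-0.12,0.018],0],[-1,[0,-0.18,0.018],0],[-1,[0,-0.24,0.018],0],[-1,[0,-0.3,0.018],0],[-1,[0,-0.36,0.018],0],[-1,[0,-0.42,0.018],0],[-1,[0,-0.42,0.018],0],[-1,[0,-0.42,0.018],0]])

```text
time: 9.9
tool_pos: [0.5674, 0.1696, 0.1109]
tool_rot: [-0.0, 0.999, -0.052, 0.0]
contact_force: [-0.8, -0.8, -1.7]
gripper_width: 0.218
grasp_force: 59.3
```

```bash
python3 g.py;python3 - <<'E'
from h import *
print(manip.state()['ft_torque'])
p=manip.grab_frame('scene');q=manip.grab_frame('side')
a=cv2.resize(p['frame'][180:270,330:450,::-1],None,fx=3,fy=3,interpolation=2);b=cv2.resize(q['frame'][190:290,180:320,::-1],None,fx=3,fy=3,interpolation=2)
h=max(a.shape[0],b.shape[0]);a=cv2.copyMakeBorder(a,0,h-a.shape[0],0,0,0);b=cv2.copyMakeBorder(b,0,h-b.shape[0],0,0,0)
cv2.imwrite('pics/f.png',np.hstack([a,b]))
E
```

```text
t 9.9 tip rack [-0.0292  0.1298] rod z 0.1049 yaw -0.1045 F [-0.8 -0.8 -1.7]
[-0.01749413  0.00761579 -0.04244446]
```

View pics/f.png

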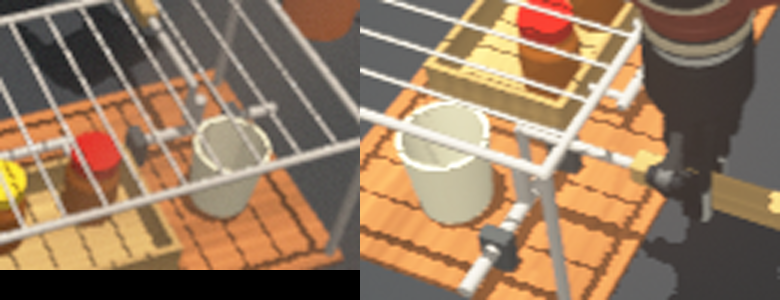

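The bolt has moved with the knob: its end now sticks out past the outer guide, at (270,110) in the left half. I'll push on gently until I feel the stop.

Call:
arm_command(moves=[[-1,[0,-0.02,0],0],[-1,[0,-0.04,0],0],[-1,[0,-0.053,0],0],[-1,[0,-0.053,0],0]])

```text
time: 10.33
tool_pos: [0.5681, 0.1768, 0.1109]
tool_rot: [0.0, 0.999, -0.053, 0.0]
contact_force: [-0.1, -1.0, -2.8]
gripper_width: 0.23
grasp_force: 59.3
```

Call:
arm_command(moves=[[-1,[0,-0.015,0],0],[-1,[0,-0.03,0],0],[-1,[0,-0.03,0],0]])

```text
time: 10.58
tool_pos: [0.5686, 0.1815, 0.1109]
tool_rot: [-0.0, 0.999, -0.053, 0.0]
contact_force: [1.2, -1.1, -2.4]
gripper_width: 0.225
grasp_force: 59.3
```

```bash
python3 g.py; python3 -c "
from plant import manip;print(manip.state()['ft_torque'])"
```

```text
t 10.58 tip rack [-0.0292  0.1414] rod z 0.1049 yaw -0.1058 F [ 1.2 -1.1 -2.4]
[-0.20916791 -0.04019657 -0.08664697]
```

Call:
arm_command(moves=[[-1,[0,-0.013,0],0],[-1,[0,-0.02,0],0],[-1,[0,-0.02,0],0]])

```text
time: 10.83
tool_pos: [0.5689, 0.1841, 0.1108]
tool_rot: [0.0, 0.999, -0.053, 0.0]
contact_force: [0.7, -1.8, -1.8]
gripper_width: 0.222
grasp_force: 59.3
```

Call:
arm_command(moves=[[-1,[0,-0.01,0],0],[-1,[0,-0.017,0],0],[-1,[0,-0.017,0],0],[-1,[0,-0.017,0],0]])

```text
time: 11.17
tool_pos: [0.569, 0.1858, 0.1107]
tool_rot: [0.001, 0.999, -0.054, -0.0]
contact_force: [0.8, -5.3, -1.5]
gripper_width: 0.221
grasp_force: 60.2
```

```bash
python3 g.py; python3 - <<'E'
from h import *
print(manip.state()['ft_torque'])
p=manip.grab_frame('scene');save(p,'s2.png')
for k in ['bolt_knob','hook_tip']: print([(d['extent'],d['confidence']) for d in manip.search_frame(p,k)[:2]])
E
```

```text
t 11.17 tip rack [-0.0293  0.1455] rod z 0.1047 yaw -0.1075 F [ 0.8 -5.3 -1.5]
[-1.01571891  0.02470721 -0.82280972]
[([349.2, 222.9, 369.1, 254.7], 0.49)]
[([360.2, 150.5, 401.5, 220.5], 0.63)]
```

Call:
arm_command(moves=[[-1,[0,0.08,0],0],[-1,[-0.02,0.16,-0.02],0],[-1,[-0.04,0.27,-0.02],0],[-1,[-0.04,0.4,-0.02],0],[-1,[-0.04,0.53,-0.02],0],[-1,[-0.04,0.66,-0.02],0],[-1,[-0.04,0.79,-0.02],0],[-1,[-0.04,0.9,-0.02],0],[-1,[-0.04,0.9,-0.02],0],[-1,[-0.04,0.9,-0.02],0]])

```text
time: 12.15
tool_pos: [0.5484, 0.0523, 0.1141]
tool_rot: [-0.0, 0.999, -0.054, 0.0]
contact_force: [0.6, 0.3, -2.1]
gripper_width: 0.227
grasp_force: 59.3
```

```bash
python3 g.py -.035 -.03 .107 -.035 -.03 .068; python3 - <<'E'
from h import *
s=manip.state();R=Ro.from_quat(np.roll(s['tool_rot'],-1)).as_matrix();T=np.array(s['tool_pos'])
p=manip.grab_frame('side');q=manip.grab_frame('scene')
a=[]
for P,(u,v,w,h) in ((p,(200,170,130,100)),(q,(310,170,130,100))):
    f=P['frame'][v:v+h,u:u+w,::-1];f=cv2.resize(f,None,fx=3,fy=3,interpolation=2)
    for z in (.006,.056):
        x,y=proj(P,T+R@[.15,0,z]);print(x,y);cv2.circle(f,(int((x-u)*3),int((y-v)*3)),2,(255,0,255),-1)
    a.append(f)
cv2.imwrite('pics/g.png',np.hstack(a))
E
```

```text
t 12.15 tip rack [-0.0356  0.0106] rod z 0.1081 yaw -0.1075 F [ 0.6  0.3 -2.1]
(-0.035, -0.03, 0.107) [0.004 0.273 0.007]
(-0.035, -0.03, 0.068) [0.004 0.273 0.267]
260.1894976496802 198.44950338792762
261.71793151223426 212.8740223189795
355.01592479006297 214.0412434260173
353.598008112016 225.6568570441065
```

View pics/g.png

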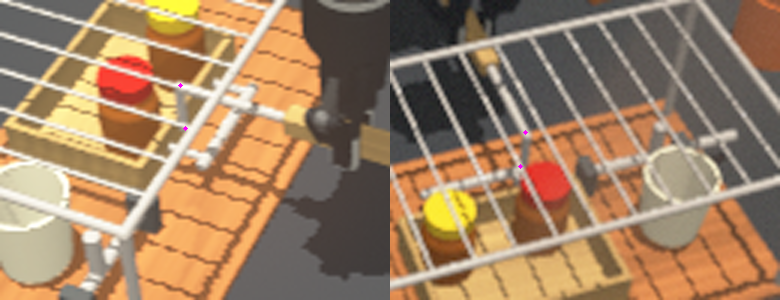

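The hook matches its predicted place at (181,85) to (186,128) in the left half. The knob is drawn back. Next I lower the tip into the gap behind the bar.

Call:
arm_command(moves=[[-1,[0.004,0.12,0],0],[-1,[0.004,0.24,0],0],[-1,[0.004,0.273,0],0],[-1,[0.004,0.273,0],0],[-1,[0.004,0.273,0.06],0],[-1,[0.004,0.273,0.12],0],[-1,[0.004,0.273,0.18],0],[-1,[0.004,0.273,0.24],0],[-1,[0.004,0.273,0.267],0],[-1,[0.004,0.273,0.267],0]])

```text
time: 13.08
tool_pos: [0.5436, 0.0128, 0.0715]
tool_rot: [-0.0, 0.999, -0.053, -0.002]
contact_force: [-0.3, 0.3, -1.4]
gripper_width: 0.225
grasp_force: 59.3
```

```bash
python3 g.py -.045 -.03 .068 -.18 -.03 .068
```

```text
t 13.08 tip rack [-0.0362 -0.0289] rod z 0.0655 yaw -0.1055 F [-0.3  0.3 -1.4]
(-0.045, -0.03, 0.068) [-0.059  0.007 -0.017]
(-0.18, -0.03, 0.068) [-0.959  0.007 -0.013]
```

Call:
arm_command(moves=[[-1,[-0.02,0,-0.015],0],[-1,[-0.04,0,-0.015],0],[-1,[-0.06,0,-0.015],0],[-1,[-0.08,0,-0.015],0],[-1,[-0.11,0,-0.015],0],[-1,[-0.15,0,-0.015],0],[-1,[-0.2,0,-0.015],0],[-1,[-0.25,0,-0.015],0],[-1,[-0.3,0,-0.015],0],[-1,[-0.35,0,-0.015],0],[-1,[-0.4,0,-0.015],0],[-1,[-0.45,0,-0.015],0],[-1,[-0.5,0,-0.015],0],[-1,[-0.55,0,-0.015],0],[-1,[-0.6,0,-0.015],0],[-1,[-0.64,0,-0.015],0],[-1,[-0.67,0,-0.015],0],[-1,[-0.69,0,-0.015],0],[-1,[-0.7,0,-0.015],0]])

```text
time: 14.67
tool_pos: [0.4399, 0.0235, 0.0757]
tool_rot: [-0.0, 0.999, -0.053, -0.0]
contact_force: [2.2, -0.6, -2.1]
gripper_width: 0.22
grasp_force: 59.4
```

```bash
python3 g.py -.18 -.03 .068 -.195 -.03 .068
```

```text
t 14.67 tip rack [-0.1405 -0.0293] rod z 0.0697 yaw -0.106 F [ 2.2 -0.6 -2.1]
(-0.18, -0.03, 0.068) [-0.263  0.005  0.012]
(-0.195, -0.03, 0.068) [-0.363  0.005  0.012]
```

Call:
arm_command(moves=[[-1,[-0.02,0,0.01],0],[-1,[-0.05,0,0.01],0],[-1,[-0.09,0,0.01],0],[-1,[-0.13,0,0.01],0],[-1,[-0.17,0,0.01],0],[-1,[-0.21,0,0.01],0],[-1,[-0.25,0,0.01],0],[-1,[-0.28,0,0.01],0],[-1,[-0.3,0,0.01],0],[-1,[-0.32,0,0.01],0],[-1,[-0.335,0,0.01],0],[-1,[-0.335,0,0.01],0]])

```text
time: 15.67
tool_pos: [0.3899, 0.0288, 0.0742]
tool_rot: [-0.0, 0.999, -0.053, -0.001]
contact_force: [0.2, 0.0, -0.9]
gripper_width: 0.225
grasp_force: 59.4
```

Call:
arm_command(moves=[[-1,[-0.013,0,0],0],[-1,[-0.02,0,0],0],[-1,[-0.02,0,0],0]])

```text
time: 15.92
tool_pos: [0.3874, 0.029, 0.0744]
tool_rot: [0.0, 0.999, -0.053, -0.0]
contact_force: [1.0, -0.5, -1.6]
gripper_width: 0.223
grasp_force: 59.3
```

```bash
python3 g.py -.195 -.03 .068
```

```text
t 15.92 tip rack [-0.1933 -0.0293] rod z 0.0684 yaw -0.106 F [ 1.  -0.5 -1.6]
(-0.195, -0.03, 0.068) [-0.012  0.005  0.002]
```

Call:
arm_command(moves=[[-1,[-0.013,0,0],0],[-1,[-0.02,0,0],0],[-1,[-0.02,0,0],0]])

```text
time: 16.17
tool_pos: [0.3844, 0.0294, 0.0744]
tool_rot: [-0.0, 0.999, -0.053, -0.0]
contact_force: [1.2, -0.7, -2.1]
gripper_width: 0.222
grasp_force: 59.3
```

Call:
arm_command(moves=[[-1,[-0.01,0,0],0],[-1,[-0.014,0,0],0],[-1,[-0.014,0,0],0]])

```text
time: 16.42
tool_pos: [0.384, 0.0294, 0.075]
tool_rot: [0.0, 0.999, -0.053, 0.002]
contact_force: [9.1, -0.5, -5.9]
gripper_width: 0.22
grasp_force: 58.7
```

```bash
python3 g.py; python3 - <<'E'
from h import *
p=manip.grab_frame('side');q=manip.grab_frame('scene')
a=[cv2.resize(P['frame'][v:v+120,u:u+130,::-1],None,fx=3,fy=3,interpolation=2) for P,(u,v) in ((p,(240,150)),(q,(300,160)))]
cv2.imwrite('pics/i.png',np.hstack(a))
E
```

```text
t 16.42 tip rack [-0.1967 -0.0293] rod z 0.069 yaw -0.1061 F [ 9.1 -0.5 -5.9]
```

View pics/i.png

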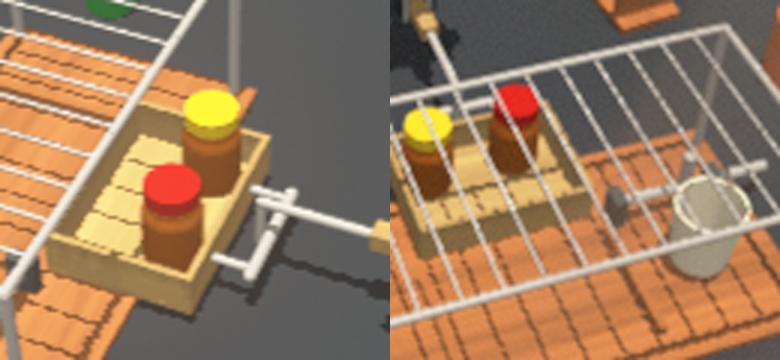

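The tray is fully out, both jars stand and the bolt is drawn. Next I unhook and lift.

Call:
arm_command(moves=[[-1,[0.02,0,0],0],[-1,[0.05,0,0],0],[-1,[0.065,0,0],0],[-1,[0.065,0,-0.08],0],[-1,[0.065,0,-0.18],0],[-1,[0.065,0,-0.3],0],[-1,[0.065,0,-0.42],0],[-1,[0.065,0,-0.54],0],[-1,[0.065,0,-0.6],0],[-1,[0.065,0,-0.6],0]])

```text
time: 17.35
tool_pos: [0.3938, 0.0284, 0.1669]
tool_rot: [0.0, 0.999, -0.053, 0.002]
contact_force: [0.3, 0.1, -1.0]
gripper_width: 0.221
grasp_force: 59.3
```

```bash
cat > s.py <<'E'
from plant import manip
import numpy as np
from scipy.spatial.transform import Rotation as Ro
s=manip.state();R=Ro.from_quat(np.roll(s['tool_rot'],-1)).as_matrix();T=np.array(s['tool_pos'])
y=np.arctan2(R[1,0],R[0,0]);print('t',s['time'],T.round(4),'turn',round((y-.018)/2/np.pi,4))
for H in ([.42,.15,.17],[.3837,.3054,.17],[.3837,.3054,.0725]): print(H,(R.T@(np.array(H)-T)/.15).round(3))
E
python3 s.py
```

```text
t 17.35 [0.3938 0.0284 0.1669] turn -0.0197
[0.42, 0.15, 0.17] [ 0.088 -0.825 -0.02 ]
[0.3837, 0.3054, 0.17] [-0.262 -1.829 -0.022]
[0.3837, 0.3054, 0.0725] [-0.265 -1.829  0.628]
```

Call:
arm_command(moves=[[-1,[0.02,-0.15,-0.02],-0.004],[-1,[0.03,-0.3,-0.02],-0.008],[-1,[0.04,-0.45,-0.02],-0.012],[-1,[0.04,-0.6,-0.02],-0.016],[-1,[0.04,-0.75,-0.02],-0.0197],[-1,[0.04,-0.9,-0.02],-0.0197],[-1,[0.04,-0.97,-0.02],-0.0197],[-1,[0.04,-0.97,-0.02],-0.0197],[-1,[0.04,-0.97,-0.02],-0.0197]])

```text
time: 18.1
tool_pos: [0.4131, 0.1724, 0.1664]
tool_rot: [0.001, 1.0, 0.009, -0.001]
contact_force: [0.3, -0.2, -1.7]
gripper_width: 0.224
grasp_force: 59.5
```

```bash
python3 s.py
```

```text
t 18.1 [0.4131 0.1724 0.1664] turn 0.0001
[0.42, 0.15, 0.17] [ 0.043  0.15  -0.024]
[0.3837, 0.3054, 0.17] [-0.179 -0.89  -0.025]
[0.3837, 0.3054, 0.0725] [-0.178 -0.891  0.625]
```

Call:
arm_command(moves=[[-1,[-0.03,-0.15,-0.02],0],[-1,[-0.06,-0.3,-0.02],0],[-1,[-0.09,-0.45,-0.02],0],[-1,[-0.12,-0.6,-0.02],0],[-1,[-0.15,-0.75,-0.02],0],[-1,[-0.178,-0.85,-0.02],0],[-1,[-0.178,-0.89,-0.02],0],[-1,[-0.178,-0.89,-0.02],0],[-1,[-0.178,-0.89,-0.02],0],[-1,[-0.178,-0.89,-0.02],0]])

```text
time: 18.93
tool_pos: [0.3849, 0.3044, 0.1703]
tool_rot: [0.0, 1.0, 0.008, -0.0]
contact_force: [0.1, 0.1, -1.7]
gripper_width: 0.223
grasp_force: 59.6
```

```bash
python3 s.py; python3 - <<'E'
from h import *
p=manip.grab_frame('wrist');cv2.imwrite('pics/w2.png',p['frame'][:,:,::-1])
E
```

```text
t 18.9333 [0.3849 0.3044 0.1703] turn -0.0003
[0.42, 0.15, 0.17] [0.217 1.033 0.002]
[0.3837, 0.3054, 0.17] [-0.008 -0.007  0.002]
[0.3837, 0.3054, 0.0725] [-0.008 -0.007  0.652]
```

View pics/w2.png

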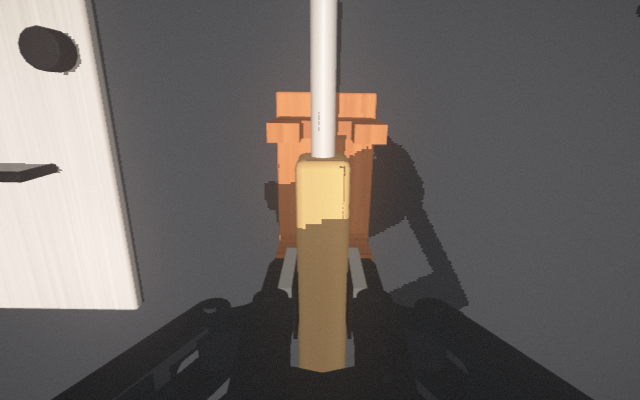

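The wrist view shows the rod (column ~323) over the notch (columns 300–354, centre ~327). I shift about 1.5 mm right and lower it.

Call:
arm_command(moves=[[-1,[-0.008,0.009,0.1],0],[-1,[-0.008,0.009,0.2],0],[-1,[-0.008,0.009,0.3],0],[-1,[-0.008,0.009,0.4],0],[-1,[-0.008,0.009,0.48],0],[-1,[-0.008,0.009,0.54],0],[-1,[-0.008,0.009,0.6],0],[-1,[-0.008,0.009,0.63],0],[-1,[-0.008,0.009,0.65],0],[-1,[-0.008,0.009,0.65],0],[-1,[-0.008,0.009,0.65],0]])

```text
time: 19.9
tool_pos: [0.3838, 0.3044, 0.0735]
tool_rot: [-0.0, 1.0, 0.009, 0.0]
contact_force: [-0.3, -0.4, -1.4]
gripper_width: 0.222
grasp_force: 59.6
```

```bash
python3 s.py
```

```text
t 19.9 [0.3838 0.3044 0.0735] turn -0.0
[0.42, 0.15, 0.17] [ 0.224  1.033 -0.644]
[0.3837, 0.3054, 0.17] [ 0.    -0.007 -0.643]
[0.3837, 0.3054, 0.0725] [-0.    -0.006  0.007]
```

Call:
arm_command(moves=[[-1,[0,0,0.009],0],[-1,[0,0,0.009],0],[-0.3,[0,0,0.009],0],[0,[0,0,0.009],0],[0.3,[0,0,0.009],0],[0.6,[0,0,0.009],0],[1,[0,0,0.009],0],[1,[0,0,0.009],0],[1,[0,0,0.009],0],[1,[0,0,0.009],0],[1,[0,0,-0.1],0],[1,[0,0,-0.25],0],[1,[0,0,-0.4],0],[1,[0,0,-0.6],0],[1,[0,0,-0.8],0],[1,[0,0,-1],0],[1,[0,0,-1],0],[1,[0,0,-1],0]])

```text
time: 21.4
tool_pos: [0.3845, 0.3049, 0.2256]
tool_rot: [-0.001, 1.0, 0.009, 0.002]
contact_force: [-0.6, -0.7, -0.3]
gripper_width: 0.997
grasp_force: 0.0
```

```bash
python3 s.py; python3 - <<'E'
from h import *
p=manip.grab_frame('wrist');q=manip.grab_frame('side')
a=cv2.resize(p['frame'][0:400,140:500,::-1],(360,400));b=cv2.resize(q['frame'][130:390,170:450,::-1],(430,400))
cv2.imwrite('pics/z.png',np.hstack([a,b]))
for m in [(-.11,.065),(.055,.065),(.15,.065),(.15,.015)]: print(proj(q,[.3838+m[0],.3044+.018*m[0],m[1]]).round(1)-[170,130])
E
```

```text
t 21.4 [0.3845 0.3049 0.2256] turn -0.0
[0.42, 0.15, 0.17] [0.216 1.037 0.369]
[0.3837, 0.3054, 0.17] [-0.007 -0.003  0.371]
[0.3837, 0.3054, 0.0725] [-1.000e-02 -1.000e-03  1.021e+00]
[250.8 219.6]
[166.7 199.8]
[120.7 188.9]
[121.5 201.8]
```

View pics/z.png

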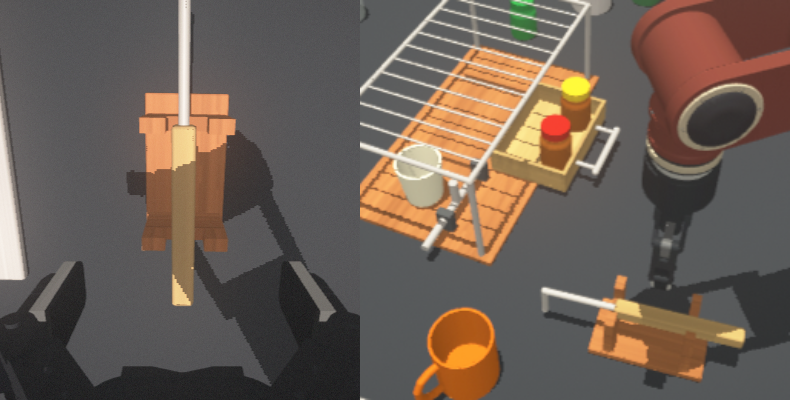

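The rod lies in its notches with the hook down (side view, hook end at (545,290–310)). The tray is fully out, both jars are standing, the bolt is drawn back and the hand is clear.

```bash
python3 -c "
from plant import manip;print(manip.job_done())"
```

```text
the job is handed in; nothing more can be done
None
```

I handed the job in with the bolt drawn to its stop, the tray fully out with both jars standing, and the rod back in its stand hook end down; the hand-in returned no verdict.

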